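# Level the setup board and hold the spirit level down on it

## Task

Stand the spirit level on the setup board, pointing from the knob's edge to the far edge, and let go of it; then turn the knob of the levelling foot until the bubble lies between its two lines. Finally press the level down firmly onto the board with about 10 N, bubble still between the lines, and finish while you are still pressing; leave the other parts on the table where they are.

Things in the scene. Friction and masses are not known exactly. Their poses are not given: they have to be found in the camera images.
- plate: the setup board: aluminium plate 200 mm (x) by 300 mm (y), 8 mm thick; a tab 44 mm wide sticks out 42 mm from the middle of its near (-x) edge over the levelling foot. Origin: underside, midway between the two rear feet, 15 mm in from the far (+x) edge, 22 mm above the table. It tips about the line of the rear feet (its y axis, fixed height); the near edge starts low by 7 to 16 mm per metre
- plate_mid (a point): middle of the board's top face (tab not counted), about 30 mm above the table; x points from the knob to the far edge. The top is clear but for the lock nuts of the rear feet (18 mm wide, 5 mm high, 15 mm from the far edge, 20 mm from the sides), which are not adjusted
- knob_mid (a point): middle of the levelling foot's round fluted black knob: 34 mm diameter, 16 mm tall, top 60 mm above the table, about 14 mm of air between it and the plate. It turns in place on a fixed upright axis, 120 mm from the middle of the board, friction 0.06 N m, and stays where it is left. Clockwise from above raises the near edge; it starts 1.2 to 2.5 rad short of level, with 3 rad to spare beyond
- level: pocket spirit level: aluminium bar 120 mm long (x), 22 mm wide (y), 30 mm tall, 0.14 to 0.24 kg, standing on its flat base on the table left or right of the board. Origin: centre of the base, z up. Solid flat-topped end blocks 34 mm long reach 30 mm; between them the bar is 22 mm tall and carries a greenish vial, seen from above, with two black lines 19 mm apart
- bubble_mid (a point): top of the pale 15 mm bubble in the vial, 26 mm above the level's base. Centred (its x in the level's frame 0) it lies midway between the lines; up to 2 mm off it is still between them; it stops at 14.5 mm. It goes to the higher end, 0.7 mm per mm/m of slope, settling in about 1.5 s. A radian of the knob moves it 4.3 mm, clockwise towards the knob; a 10 N press on the level, under 1 mm away from the knob
- wheel_a: bystander: mud-caked spiked rubber wheel lying flat, 86 mm diameter, 36 mm tall; origin at the centre of its underside
- wheel_b: bystander: a second such wheel
- servo: bystander: black steering servo, 54 x 20 x 43 mm, on the other side of the board from the level; origin at the centre of its underside
- diff: bystander: steel gear differential, 44 mm diameter, 45 mm tall, standing on end; origin at the centre of its underside
- drive_cup: bystander: chrome steel drive cup, 15 mm diameter, 29 mm tall, standing; origin at the centre of its underside
- driver: bystander: hex driver lying along its x, 200 mm long; origin below its middle
- wrench: bystander: wrench lying along its x, 180 mm long; origin below its middle
Things that resemble listed ones, but are neither listed nor needed, are in the scene too. Several things look just like the level: the one meant starts farthest to the robot's right.

How it is judged:
By the outcome, as a careful person would: the job done as asked, in the order asked, and still so for the second after the job is handed in, while the arm keeps its last pose, push and grip.
It also fails if it takes over 67 s, if anything falls off the work surface, if the arm or the gripper's body presses on something with over 40 N, if the wrist force passes 120 N, or if a joint passes its speed limit or range.

## Robot

A 7-joint arm with a two-finger parallel gripper is mounted at the origin on the work surface. World frame = base frame: x ahead of the robot, y to its left, z up, the work surface at z = 0. Lengths are in m, angles in rad, forces in N, time in s.
With the tool pointing down it reaches from about 0.4 to 0.875 m from the base axis. Payload 6.5 kg.
Tool frame: the origin (TCP) lies between the finger pads; the fingertips stand 19 mm ahead of it and the grasp point (between the pads) is the TCP (env.tips_ahead is the distance from the TCP to the fingertips, in m); z points along the fingers, y is the line along which they close (so a half turn about z gives the same grasp; the last joint's range is limited). The gripper opens to 88 mm and grips with 3 to 60 N. Pads are 18 mm wide; open, the fingers measure 123 mm over their backs; the gripper's body (75 mm by 187 mm) begins 45 mm behind the grasp point.
Start: joints at [-1.223, 0.536, -0.004, 1.538, 0.003, 1.067, -0.071], TCP at [0.261, 0.595, 0.258] pointing down, gripper open.
Joint ranges: [-2.7, 2.7], [-0.37, 2.16], [-1.27, 1.26], [0.24, 2.4], [-1.31, 4.45], [0.19, 1.91], [-2.76, 2.76]. Speed limits (rad/s): [2.39, 2.39, 3.14, 3.14, 3.14, 3.14, 3.14].

## Interface

Orientations are given as a unit quaternion [w, x, y, z].
In Python, from station import env gives the robot as it stands. The module is installed in compiled form; this text tells all that it offers.
- The arm moves only by the shell command python3 -m pendant 'ROWS' [FORCE]. ROWS is a JSON object of lists of equal length, an entry for each row: "slide": the shift along the tool's x, y, z in mm, a list of three; "spin": the turn about the tool's z in degrees; "gripper": the finger opening in mm, from 0 to 88.1. In form: {"slide": [[x, y, z], ...], "spin": [spin, ...], "gripper": [gripper, ...]}. A call has exactly 5 rows; each row is the pose to reach, as a shift and turn from the pose commanded when the call began, along the tool's axes at that moment; what a row does not reach only later rows make up. A row lasts 1/10 s, in which the tool goes at most 50 mm and 8.59 degrees, less where a joint would pass 70% of its speed; a pose out of reach is approached as far as the arm can. A call with a gripper value outside its range is refused whole. The fingers move at their own pace and stop on an object; FORCE is the grip in N (left out, the last holds). Time passes only in rows, so rows that repeat a pose let the fingers close, or fill a call up. It gives the time, the measured TCP pose, the force, the opening and the grip force at its end, in the units of the state.
- env.get_state(): the state, without advancing time (a new reading comes with each control period).
- env.read_camera(name): name is "scene" or "top"; returns the picture (480x640x3 uint8, red, green, blue); there is no depth.
- env.camera_info(name): a dict with "mtx" (3x3 intrinsics, pixels), "R" (3x3) and "t" (3): a world point X has camera coordinates R X + t. Camera axes: x right, y down, z forward; pixel columns grow to the right and rows downward; lengths in m; the calibration is good to about 2 mm. A picture is of the moment at which its call begins. camera_info takes no time and is no camera call.
- env.job_done(): hands the job in; it is judged then, once.
The state is a dict: "clock": time; "joints": joint angles; "dq": joint speeds; "joint_efforts": joint torques, N m; "tool_pos": TCP position; "ee_rot": TCP orientation; "wrist_force": force on the tool from outside, world axes, zero at the start; "ft_torque": the same for the moment, N m; "gripper_width": finger opening in m; "gripper_force": force on a finger pad.
Only numpy, scipy, OpenCV 4.12 (cv2) and the standard library are available. Lean on these libraries where they do the work, as an engineer would, in place of code of your own. Each camera call takes 0.05 s, during which the arm holds its last target. There are 200 camera calls.

## Working session

There is one attempt and no reset: what is moved stays moved. The work goes in short steps, Python scripts to look and compute and a shell command to move; the robot and the scene stay as the last step left them, time stands still between calls to the robot, and variables do not carry over. Pictures are saved under pics/ and viewed, at most 10 in all, crops included, and the job is handed in when it is done.

```bash
mkdir -p pics
python3 - <<'E'
from station import env
import cv2,numpy as np
for n in("scene","top"):
    im=env.read_camera(n);cv2.imwrite(f"pics/{n}0.png",im[...,::-1])
    c=env.camera_info(n);print(n,np.round(c["mtx"],1).tolist(),np.round(c["R"],3).tolist(),np.round(c["t"],3).tolist(), (-c["R"].T@c["t"]).round(3))
s=env.get_state();print({k:np.round(v,3).tolist() for k,v in s.items()},env.tips_ahead)
E
```

```text
scene [[608.2, 0.0, 321.7], [0.0, 608.2, 236.8], [0.0, 0.0, 1.0]] [[-0.861, 0.508, -0.001], [0.338, 0.571, -0.748], [-0.379, -0.645, -0.663]] [0.404, -0.12, 1.62] [1.003 0.908 0.986]
top [[456.6, 0.0, 325.7], [0.0, 456.6, 238.5], [0.0, 0.0, 1.0]] [[-0.01, -1.0, -0.012], [-0.986, 0.012, -0.169], [0.169, 0.01, -0.986]] [0.017, 0.476, 1.053] [2.910e-01 1.000e-03 1.118e+00]
{'clock': 0.1, 'joints': [-1.223, 0.537, -0.004, 1.539, 0.003, 1.067, -0.071], 'dq': [-0.0, -0.001, 0.002, -0.002, -0.0, -0.002, -0.001], 'joint_efforts': [0.003, -57.207, 0.994, -25.223, -0.056, 0.014, 0.0], 'tool_pos': [0.261, 0.595, 0.257], 'ee_rot': [-0.0, 0.205, 0.979, -0.001], 'wrist_force': [-0.825, 0.323, -0.301], 'ft_torque': [0.014, -0.026, -0.009], 'gripper_force': 0.0, 'gripper_width': 0.088} 0.019
```

View pics/top0.png

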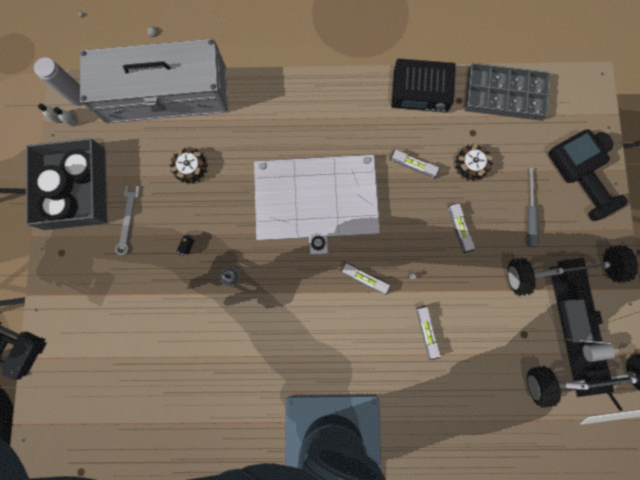

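View pics/scene0.png

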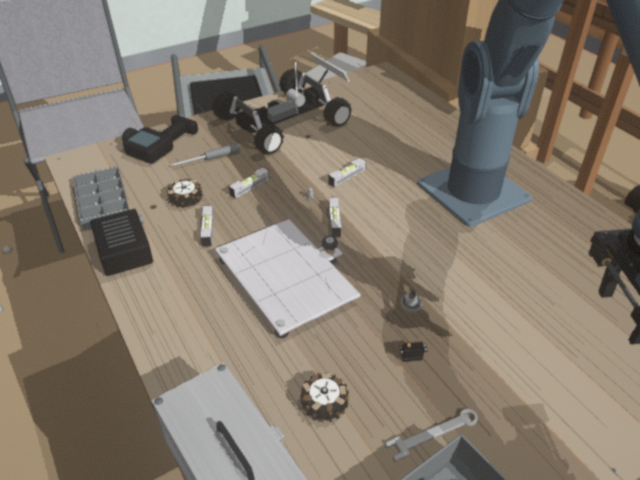

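The four level look-alikes in the top view are at px (415,163), (461,227), (366,278) and (428,332). The one farthest right, so with the lowest y, should be (461,227). I'll check that with computed positions and a crop.

```bash
cat > h.py <<'E'
from station import env
import cv2,numpy as np
def w(name,px,z):
    c=env.camera_info(name);d=c["R"].T@np.linalg.solve(c["mtx"],[px[0],px[1],1]);o=-c["R"].T@c["t"]
    return o+d*(z-o[2])/d[2]
def p(name,X):
    c=env.camera_info(name);q=c["mtx"]@(c["R"]@np.asarray(X)+c["t"]);return q[:2]/q[2]
E
python3 - <<'E'
from h import *
for q in[(415,163),(461,227),(366,278),(428,332)]:print(q,w("top",q,.03).round(3))
im=cv2.imread("pics/top0.png")
a=cv2.resize(im[192:262,426:496],None,fx=8,fy=8,interpolation=cv2.INTER_CUBIC)  # 560x560
cv2.imwrite("pics/c1.png",a)
b=cv2.resize(im[145:261,245:395],None,fx=5.2,fy=5.15,interpolation=cv2.INTER_CUBIC)
cv2.imwrite("pics/c2.png",b);print(a.shape,b.shape)
E
```

```text
(415, 163) [ 0.665 -0.211  0.03 ]
(461, 227) [ 0.502 -0.315  0.03 ]
(366, 278) [ 0.381 -0.083  0.03 ]
(428, 332) [ 0.254 -0.224  0.03 ]
(560, 560, 3) (597, 780, 3)
```

View pics/c1.png

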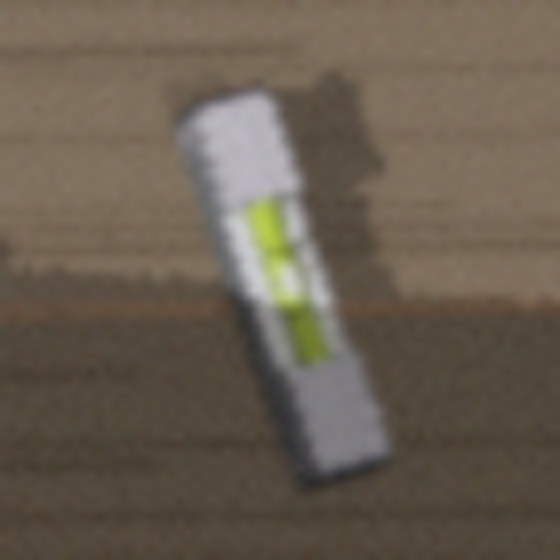

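View pics/c2.png

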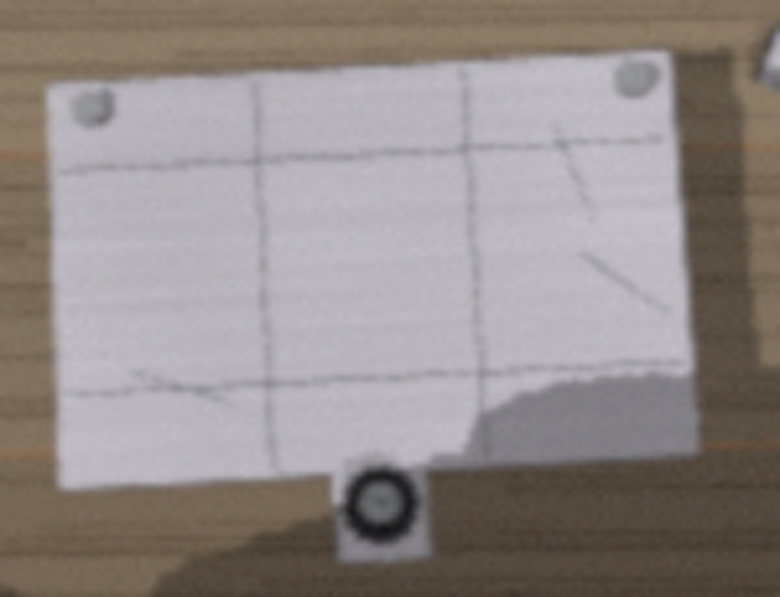

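The crop at (461,227) shows a grey bar with flat end blocks, a green vial, two lines and a bubble. It matches the level and has the lowest y (-0.315), so it's the one meant. The board corners and knob (crop px 380,502) are also clear.

Run:
```python
from h import *
from scipy.spatial.transform import Rotation as Ro
f=lambda q:w("top",(426+(q[0]+.5)/8-.5,192+(q[1]+.5)/8-.5),.03)
A,B=f((229,106)),f((350,460));print("level far/near",A.round(4),B.round(4),"len",np.linalg.norm(A-B),"mid",((A+B)/2).round(4),"yaw",np.degrees(np.arctan2(*(A-B)[[1,0]])))
g=lambda q,z:w("top",(245+(q[0]+.5)/5.2-.5,145+(q[1]+.5)/5.15-.5),z)
c=[g(q,.03) for q in[(48,85),(670,50),(700,453),(60,488)]];m=np.mean(c,0)
print(np.round(c,4),"mid",m.round(4))
for a,b in((0,1),(1,2),(2,3),(3,0)):d=c[b]-c[a];print(np.linalg.norm(d).round(4),np.degrees(np.arctan2(d[1],d[0])).round(2))
k=g((380,502),.06);d=m-k;print("knob",k.round(4),np.linalg.norm(d[:2]),np.degrees(np.arctan2(d[1],d[0])))
s=env.get_state();q=s["ee_rot"];R=Ro.from_quat(np.r_[q[1:],q[0]]).as_matrix();print(R.round(3).tolist())
```

```text
level far/near [ 0.5576 -0.3022  0.03  ] [ 0.4481 -0.3322  0.03  ] len 0.11352972871557009 mid [ 0.5028 -0.3172  0.03  ] yaw 15.301433966446686
[[ 0.6759  0.1898  0.03  ]
 [ 0.6895 -0.1089  0.03  ]
 [ 0.4909 -0.1174  0.03  ]
 [ 0.4777  0.1808  0.03  ]] mid [0.5835 0.0361 0.03  ]
0.2989 -87.4
0.1988 -177.54
0.2985 92.54
0.1984 2.59
knob [0.4644 0.0309 0.06  ] 0.11921285069933651 2.490758330828493
[[-0.916, 0.402, -0.0], [0.402, 0.916, -0.001], [-0.0, -0.002, -1.0]]
```

```bash
cat >> h.py <<'E'
from scipy.spatial.transform import Rotation as Ro
def to(x,y,z,yaw):
    "slide (mm) and spin (deg) from here to TCP x,y,z with tool y at yaw (deg)"
    s=env.get_state();q=s["ee_rot"];R=Ro.from_quat(np.r_[q[1:],q[0]]).as_matrix();t=s["tool_pos"]
    y0=np.degrees(np.arctan2(R[1,1],R[0,1]))
    print("clock",round(float(s["clock"]),2),"pos",np.round(t,4),"yaw",y0.round(2),"slide",((R.T@(np.array([x,y,z])-t))*1e3).round(1),"spin",round((y0-yaw+180)%360-180,2),"W",np.round(s["wrist_force"],2),"g",np.round([s["gripper_width"],s["gripper_force"]],4),"j",np.round(s["joints"],2))
E
for i in 1; do :; done
python3 -m pendant '{"slide":[[-30,-37,7],[-60,-74,14],[-90,-111,21],[-120,-148,28],[-147,-184,34]],"spin":[0,0,0,0,0],"gripper":[60,60,60,60,60]}'
python3 -m pendant '{"slide":[[-30,-37,7],[-60,-74,14],[-90,-111,21],[-120,-148,28],[-147,-184,34]],"spin":[8,16,24,32,40],"gripper":[60,60,60,60,60]}'
python3 -c "
from h import *
to(.503,-.3172,.12,-74.7)"
```

```text
clock: 0.6
tool_pos: [0.3223, 0.3651, 0.2232]
ee_rot: [0.0, 0.206, 0.979, -0.0]
wrist_force: [0.5, 0.5, 0.4]
gripper_width: 0.06
gripper_force: 0.0
clock: 1.1
tool_pos: [0.3827, 0.1379, 0.1895]
ee_rot: [0.0, 0.53, 0.848, 0.0]
wrist_force: [1.5, 0.9, 0.4]
gripper_width: 0.0598
gripper_force: 0.0
clock 1.1 pos [0.3827 0.1379 0.1895] yaw 25.95 slide [-461.9  -91.    69.5] spin 100.65 W [1.49 0.9  0.41] g [0.0598 0.    ] j [-0.69  0.23  0.27  2.22 -0.1   0.7   0.09]
```

```bash
python3 -m pendant '{"slide":[[-46,-9,0],[-92,-18,0],[-138,-27,5],[-184,-36,10],[-230,-45,15]],"spin":[0,0,0,0,0],"gripper":[60,60,60,60,60]}' >/dev/null
python3 -m pendant '{"slide":[[-46,-9,10],[-92,-18,20],[-138,-27,30],[-184,-36,40],[-230,-45,54]],"spin":[8,16,24,32,40],"gripper":[60,60,60,60,60]}' >/dev/null
python3 -m pendant '{"slide":[[0,0,0],[0,0,0],[0,0,0],[0,0,0],[0,0,0]],"spin":[8,16,24,32,40],"gripper":[60,60,60,60,60]}' >/dev/null
python3 -c "
from h import *
to(.503,-.3172,.12,-74.7)"
```

```text
clock 2.6 pos [ 0.5055 -0.312   0.1203] yaw -54.03 slide [-5.1  2.7  0.3] spin 20.67 W [0.54 0.43 0.13] g [0.0599 0.    ] j [ 0.    0.72  0.67  1.81 -0.6   0.82  0.04]
```

```bash
python3 -m pendant '{"slide":[[-5,3,0],[-5,3,15],[-5,3,30],[-5,3,45],[-5,3,60]],"spin":[8,16,20.7,20.7,20.7],"gripper":[60,60,60,60,60]}' >/dev/null
python3 -c "
from h import *
to(.503,-.3172,.024,-74.7)
cv2.imwrite('pics/s1.png',cv2.resize(env.read_camera('scene')[110:260,150:350,::-1],None,fx=4,fy=4,interpolation=cv2.INTER_CUBIC))"
```

```text
clock 3.1 pos [ 0.5033 -0.3174  0.0595] yaw -74.25 slide [-0.3 -0.3 35.5] spin 0.45 W [0.18 0.42 0.05] g [0.0601 0.    ] j [ 0.01  0.84  0.68  1.83 -0.76  0.75 -0.19]
```

View pics/s1.png

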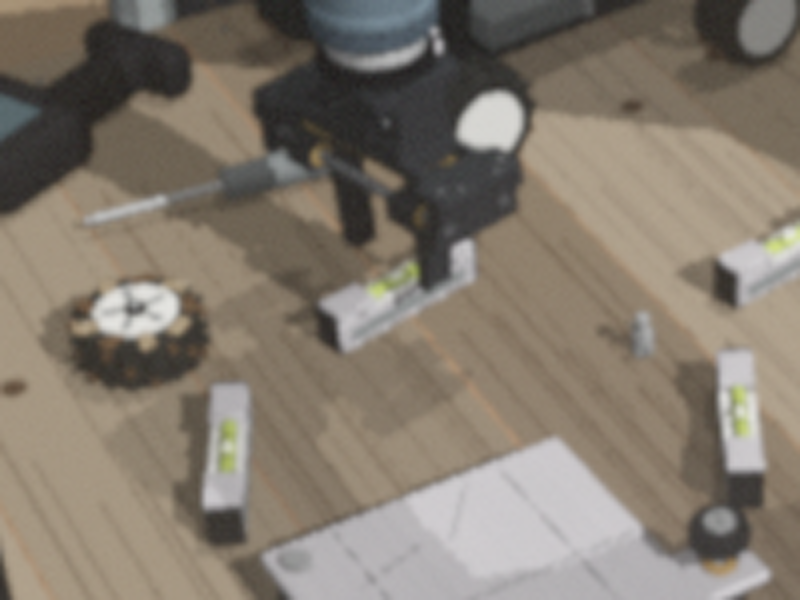

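The open fingers straddle the meant level (crop ends about (335,330) and (462,265)), so I'll lower and grip it.

```bash
python3 -m pendant '{"slide":[[0,0,9],[0,0,18],[0,0,27],[0,0,35],[0,0,35]],"spin":[0.4,0.4,0.4,0.4,0.4],"gripper":[60,60,60,60,60]}' 25 >/dev/null
python3 -m pendant '{"slide":[[0,0,0],[0,0,0],[0,0,0],[0,0,0],[0,0,0]],"spin":[0,0,0,0,0],"gripper":[30,15,15,15,15]}' 25 >/dev/null
python3 -m pendant '{"slide":[[0,0,0],[0,0,0],[0,0,-20],[0,0,-50],[0,0,-90]],"spin":[0,0,0,0,0],"gripper":[15,15,15,15,15]}' >/dev/null
python3 -c "
from h import *
to(.5835,.0361,.10,-87.45)"
```

```text
clock 4.65 pos [ 0.5021 -0.3164  0.1151] yaw -74.8 slide [ 171.  -318.8   15.6] spin 12.65 W [ 1.03 -0.36 -1.52] g [2.19000e-02 2.49992e+01] j [-0.04  0.77  0.76  1.82 -0.69  0.85 -0.25]
```

```bash
python3 -m pendant '{"slide":[[15,-28,0],[40,-72,0],[60,-112,0],[80,-150,0],[98,-184,0]],"spin":[0,0,0,0,0],"gripper":[15,15,15,15,15]}' >/dev/null
python3 -m pendant '{"slide":[[20,-36,0],[40,-72,0],[58,-105,0],[68,-125,0],[73,-135,0]],"spin":[2,5,8,11,12.6],"gripper":[15,15,15,15,15]}' >/dev/null
python3 -c "
from h import *
to(.5835,.0361,.06,-87.45)"
```

```text
clock 5.65 pos [0.5846 0.0388 0.1149] yaw -87.26 slide [-1.2  2.8 54.9] spin 0.19 W [-1.4   0.32 -2.4 ] g [2.20000e-02 2.49991e+01] j [-0.72  0.79  0.84  1.84 -0.77  0.87 -1.02]
```

```bash
python3 -m pendant '{"slide":[[-1,2,15],[-1,2,30],[-1,2,45],[-1,2,55],[-1,2,58]],"spin":[0.2,0.2,0.2,0.2,0.2],"gripper":[15,15,15,15,15]}' >/dev/null
python3 -m pendant '{"slide":[[0,0,0],[0,0,0],[0,0,0.5],[0,0,1],[0,0,1.5]],"spin":[0,0,0,0,0],"gripper":[15,15,15,15,15]}'
python3 -m pendant '{"slide":[[0,0,0.5],[0,0,1],[0,0,1.5],[0,0,1.5],[0,0,1.5]],"spin":[0,0,0,0,0],"gripper":[15,15,15,15,15]}'
```

```text
clock: 6.65
tool_pos: [0.5841, 0.0331, 0.0565]
ee_rot: [-0.0, 1.0, 0.021, 0.0]
wrist_force: [-0.6, -0.6, -1.8]
gripper_width: 0.022
gripper_force: 25.0
clock: 7.15
tool_pos: [0.5839, 0.033, 0.0551]
ee_rot: [-0.0, 1.0, 0.021, -0.0]
wrist_force: [-3.2, 1.3, 6.6]
gripper_width: 0.0218
gripper_force: 25.0
```

```bash
python3 -m pendant '{"slide":[[0,0,-0.5],[0,0,-0.5],[0,0,-0.5],[0,0,-0.5],[0,0,-0.5]],"spin":[0,0,0,0,0],"gripper":[26,32,40,50,50]}' >/dev/null
python3 -m pendant '{"slide":[[0,0,-20],[0,0,-50],[0,0,-80],[0,0,-110],[0,0,-140]],"spin":[0,0,0,0,0],"gripper":[50,50,50,50,50]}' 
python3 -c "
from h import *
to(.4644,.0309,.15,20)"
```

```text
clock: 8.15
tool_pos: [0.5837, 0.0329, 0.1964]
ee_rot: [0.0, 1.0, 0.021, -0.0]
wrist_force: [0.7, 0.1, 0.6]
gripper_width: 0.0502
gripper_force: 0.0
clock 8.15 pos [0.5837 0.0329 0.1964] yaw -87.62 slide [-119.3   -3.    46.4] spin -107.62 W [0.69 0.13 0.56] g [0.0502 0.    ] j [-0.78  0.69  0.95  1.81 -0.66  1.   -1.09]
```

```bash
python3 -m pendant '{"slide":[[-25,40,0],[-50,80,0],[-75,120,0],[-100,165,0],[-120,210,0]],"spin":[-8,-16,-24,-32,-40],"gripper":[50,50,50,50,50]}' >/dev/null
python3 -m pendant '{"slide":[[0,0,0],[0,0,0],[0,0,0],[0,0,0],[0,0,0]],"spin":[-8,-16,-24,-32,-40],"gripper":[50,50,50,50,50]}' >/dev/null
cat >> h.py <<'E'
def look(tag,n=4):
    t=np.mean([env.read_camera("top").astype(float) for _ in range(n)],0);s=np.mean([env.read_camera("scene").astype(float) for _ in range(n)],0)
    np.savez(f"{tag}.npz",t=t,s=s)
    return t,s
E
python3 - <<'E'
from h import *
t,s=look("a")
a=p("top",[.584,.033,.055]);b=p("scene",[.584,.033,.055]);print(a,b)
def crop(im,c,r,f):
    x,y=np.round(c).astype(int);return cv2.resize(im[y-r:y+r,x-r:x+r,::-1].clip(0,255).astype(np.uint8),None,fx=f,fy=f,interpolation=cv2.INTER_CUBIC)
cv2.imwrite("pics/l1.png",np.hstack([crop(t,a,40,5),crop(s,b,40,5)]))
to(.4644,.0309,.15,20)
E
```

```text
[316.52468291 193.31851742] [284.38856205 261.91923871]
clock 9.55 pos [ 0.4731 -0.1812  0.1952] yaw -7.7 slide [209.  -37.   45.1] spin -27.7 W [-0.64 -0.11  0.33] g [0.0497 0.    ] j [-0.22  0.44  0.62  2.   -0.35  0.81  0.47]
```

View pics/l1.png

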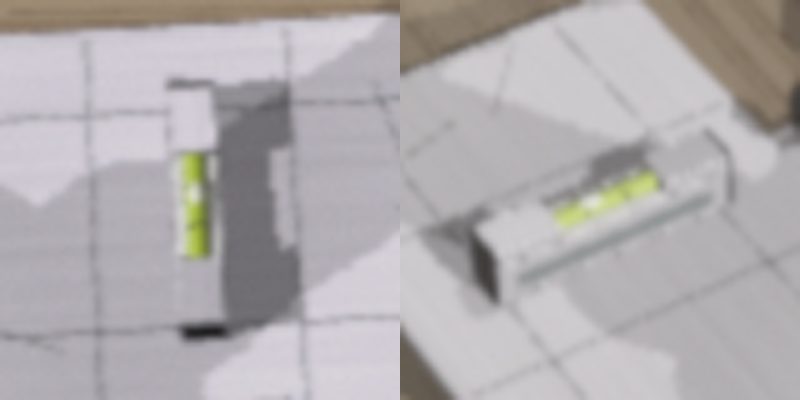

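```bash
cat >> h.py <<'E'
L0=np.array([.584,.033]);YAW=np.radians(2.5);Z=.0555
def prof(im,name,half=2.5,dy=0):
    xs=np.arange(-34,34.1,1)/1e3;ys=np.linspace(-half,half,7)/1e3+dy/1e3
    c,s=np.cos(YAW),np.sin(YAW);C=env.camera_info(name)
    P=np.array([[[L0[0]+c*x-s*y,L0[1]+s*x+c*y,Z] for x in xs] for y in ys])
    q=(C["mtx"]@((P@C["R"].T)+C["t"])[...,None])[...,0];q=(q[...,:2]/q[...,2:]).astype(np.float32)
    v=cv2.remap(im.astype(np.float32),q[...,0],q[...,1],cv2.INTER_CUBIC)
    return xs*1e3,v
E
python3 - <<'E'
from h import *
d=np.load("a.npz")
for k,n in(("t","top"),("s","scene")):
    # lateral: find green centre
    x,v=prof(d[k],n,half=14);print(n,"lat",[int((r[...,1]-r[...,2])[20:50].mean()) for r in v])
    for dy in(-1,1):
        pass
    x,v=prof(d[k],n,half=2.5);m=v.mean(0)
    for a,b in zip(x,m):
        if int(a)%2==0:print(int(a),b.round().astype(int).tolist(),end=" ")
    print()
E
```

```text
top lat [-5, -2, 10, 63, 73, 8, -6]
-34 [177, 174, 182] -32 [178, 174, 183] -30 [175, 172, 178] -28 [163, 164, 153] -26 [146, 154, 111] -24 [137, 150, 76] -22 [136, 151, 66] -20 [136, 151, 64] -18 [136, 151, 64] -16 [135, 150, 63] -14 [133, 147, 62] -12 [126, 140, 61] -10 [120, 133, 59] -8 [125, 138, 61] -6 [134, 148, 64] -4 [136, 150, 65] -2 [139, 153, 74] 0 [148, 159, 101] 2 [163, 169, 135] 4 [171, 174, 155] 6 [167, 170, 153] 8 [161, 165, 144] 10 [151, 158, 118] 12 [141, 153, 87] 14 [137, 151, 68] 16 [136, 151, 65] 18 [137, 152, 66] 20 [137, 152, 64] 22 [134, 149, 65] 24 [138, 148, 92] 26 [158, 161, 144] 28 [194, 191, 194] 30 [206, 202, 211] 32 [209, 205, 214] 34 [209, 205, 213] 
scene lat [-1, 6, 40, 64, 48, 7, -1]
-34 [184, 182, 185] -32 [182, 180, 182] -30 [174, 172, 171] -28 [164, 167, 148] -26 [171, 180, 126] -24 [189, 200, 123] -22 [196, 208, 126] -20 [196, 209, 128] -18 [197, 209, 129] -16 [196, 208, 128] -14 [191, 204, 124] -12 [181, 193, 118] -10 [177, 188, 116] -8 [186, 198, 121] -6 [195, 208, 127] -4 [198, 210, 130] -2 [200, 211, 137] 0 [206, 215, 156] 2 [214, 220, 177] 4 [218, 223, 190] 6 [215, 221, 191] 8 [206, 212, 177] 10 [197, 206, 155] 12 [197, 208, 138] 14 [198, 210, 130] 16 [198, 209, 129] 18 [198, 210, 130] 20 [199, 211, 133] 22 [200, 209, 149] 24 [202, 207, 176] 26 [204, 204, 196] 28 [204, 202, 204] 30 [206, 203, 206] 32 [205, 202, 205] 34 [205, 202, 205]
```

The averaged profiles put the bubble about +6.2 mm from the midpoint of the lines (far end high). That's about 1.5 rad (88°) clockwise, including a small allowance for the press.

```bash
python3 -m pendant '{"slide":[[40,-7,0],[80,-14,0],[120,-21,0],[165,-30,15],[209,-37,45]],"spin":[-7,-14,-21,-27.7,-27.7],"gripper":[50,50,50,50,50]}' >/dev/null
python3 -m pendant '{"slide":[[0,0,0],[0,0,0],[0,0,0],[0,0,0],[0,0,0]],"spin":[0,0,0,0,0],"gripper":[50,50,50,50,50]}' >/dev/null
python3 -c "
from h import *
to(.4642,.0309,.063,20)"
```

```text
clock 10.55 pos [0.4645 0.0267 0.1528] yaw 19.96 slide [ 4.1  1.  89.8] spin -0.04 W [ 0.62 -0.97 -0.66] g [0.0501 0.    ] j [-0.52  0.42  0.44  2.12 -0.29  0.66  0.47]
```

```bash
python3 -m pendant '{"slide":[[4,1,20],[4,1,40],[4,1,60],[4,1,60],[4,1,60]],"spin":[0,0,0,0,0],"gripper":[50,50,50,50,50]}' >/dev/null
python3 -c "
from h import *
to(.4642,.0309,.063,20)"
```

```text
clock 11.05 pos [0.4638 0.0313 0.0927] yaw 20.03 slide [-0.5  0.2 29.7] spin 0.03 W [-0.19 -0.25  0.  ] g [0.0497 0.    ] j [-0.46  0.53  0.37  2.14 -0.37  0.53  0.53]
```

```bash
python3 -m pendant '{"slide":[[-0.5,0,8],[-0.5,0,16],[-0.5,0,24],[-0.5,0,29.5],[-0.5,0,29.5]],"spin":[0,0,0,0,0],"gripper":[50,50,50,50,50]}' 
python3 -m pendant '{"slide":[[0,0,0],[0,0,0],[0,0,0],[0,0,0],[0,0,0]],"spin":[0,0,0,0,0],"gripper":[42,36,30,30,30]}' 15
```

```text
clock: 11.55
tool_pos: [0.4633, 0.0313, 0.062]
ee_rot: [-0.001, 0.573, 0.82, -0.001]
wrist_force: [-0.4, 0.2, 0.7]
gripper_width: 0.05
gripper_force: 0.0
clock: 12.05
tool_pos: [0.4635, 0.0312, 0.0629]
ee_rot: [-0.0, 0.573, 0.82, -0.0]
wrist_force: [-1.9, -1.4, 4.3]
gripper_width: 0.0334
gripper_force: 15.0
```

Gripped with low side force. Next is 88° clockwise.

```bash
python3 -m pendant '{"slide":[[0,0,0],[0,0,0],[0,0,0],[0,0,0],[0,0,0]],"spin":[6,12,18,24,30],"gripper":[30,30,30,30,30]}' 
python3 -m pendant '{"slide":[[0,0,0],[0,0,0],[0,0,0],[0,0,0],[0,0,0]],"spin":[6,12,18,24,30],"gripper":[30,30,30,30,30]}' >/dev/null
python3 -m pendant '{"slide":[[0,0,0],[0,0,0],[0,0,0],[0,0,0],[0,0,0]],"spin":[6,12,18,24,28],"gripper":[30,30,30,30,30]}' >/dev/null
python3 -m pendant '{"slide":[[0,0,0],[0,0,0],[0,0,0],[0,0,0],[0,0,0]],"spin":[0,0,0,0,0],"gripper":[30,30,30,30,30]}'
python3 -m pendant '{"slide":[[0,0,0],[0,0,0],[0,0,0],[0,0,0],[0,0,0]],"spin":[0,0,0,0,0],"gripper":[40,50,50,50,50]}' >/dev/null
python3 -m pendant '{"slide":[[0,0,-20],[0,0,-45],[0,0,-75],[0,0,-105],[0,0,-135]],"spin":[0,0,0,0,0],"gripper":[50,50,50,50,50]}' 
python3 -c "
from h import *
to(.4642,-.19,.2,-68)"
```

```text
clock: 12.55
tool_pos: [0.4644, 0.0313, 0.063]
ee_rot: [0.0, 0.767, 0.642, 0.0]
wrist_force: [0.0, -1.4, -0.4]
gripper_width: 0.0335
gripper_force: 15.0
clock: 14.05
tool_pos: [0.4657, 0.0302, 0.063]
ee_rot: [0.002, 0.982, 0.191, 0.002]
wrist_force: [4.1, -4.0, -4.6]
gripper_width: 0.0332
gripper_force: 15.0
clock: 15.05
tool_pos: [0.4635, 0.0313, 0.1989]
ee_rot: [-0.0, 0.982, 0.191, -0.0]
wrist_force: [0.7, 0.3, 0.6]
gripper_width: 0.0499
gripper_force: 0.0
clock 15.05 pos [0.4635 0.0313 0.1989] yaw -67.92 slide [-82.6 205.3  -1.1] spin 0.08 W [0.73 0.25 0.59] g [0.0499 0.    ] j [-0.96  0.48  1.02  2.11 -0.56  0.85 -0.79]
```

```bash
python3 -m pendant '{"slide":[[-18,45,0],[-36,90,0],[-54,130,0],[-70,170,0],[-82,205,0]],"spin":[0,0,0,0,0],"gripper":[50,50,50,50,50]}' >/dev/null
python3 -m pendant '{"slide":[[0,0,0],[0,0,0],[0,0,0],[0,0,0],[0,0,0]],"spin":[0,0,0,0,0],"gripper":[50,50,50,50,50]}' >/dev/null
cat >> h.py <<'E'
def bub(tag):
    d=np.load(f"{tag}.npz")
    for k,n in(("t","top"),("s","scene")):
        x,v=prof(d[k],n);m=v.mean(0);r=m[:,2]/m[:,1];xf=np.arange(-34,34,.1);rf=np.interp(xf,x,r)
        base=np.median(np.sort(r[12:55])[:12]);i=np.abs(xf)<21;e=np.clip(rf-base-.04,0,None)*i
        th=(base+1)/2;L=xf[(xf<-15)&(rf>th)].max();Rr=xf[(xf>15)&(rf>th)].min()
        b=(e*xf).sum()/e.sum();print(n,"bubble",b.round(2),"vial",L.round(1),Rr.round(1),"mid",((L+Rr)/2).round(2),"off",(b-(L+Rr)/2).round(2))
        print("  G",m[::1,1].round().astype(int)[18:52].tolist())
E
python3 - <<'E'
from h import *
bub("a");look("b");bub("b")
to(.465,.0303,.15,20)
E
```

```text
top bubble 5.61 vial -26.0 24.7 mid -0.65 off 6.26
  G [150, 150, 147, 144, 140, 135, 133, 133, 138, 145, 148, 149, 150, 151, 153, 156, 159, 163, 169, 172, 174, 173, 170, 168, 165, 160, 158, 155, 153, 152, 151, 151, 151, 152]
scene bubble 5.34 vial -27.2 23.4 mid -1.9 off 7.24
  G [208, 206, 204, 199, 193, 189, 188, 192, 198, 204, 208, 209, 210, 210, 211, 213, 215, 218, 220, 222, 223, 222, 221, 217, 212, 208, 206, 207, 208, 209, 210, 209, 209, 210]
top bubble -0.62 vial -24.8 25.2 mid 0.2 off -0.82
  G [155, 155, 153, 151, 147, 141, 135, 134, 141, 152, 163, 172, 179, 181, 181, 181, 179, 177, 176, 172, 166, 159, 147, 138, 131, 127, 128, 134, 141, 150, 155, 157, 159, 160]
scene bubble -1.17 vial -27.5 24.1 mid -1.7 off 0.53
  G [212, 211, 209, 206, 201, 197, 196, 198, 204, 210, 215, 219, 222, 223, 224, 223, 223, 221, 220, 218, 215, 211, 206, 199, 193, 191, 193, 200, 207, 211, 213, 214, 213, 213]
clock 16.45 pos [ 0.465  -0.1893  0.1978] yaw -67.91 slide [  82.6 -203.5   47.8] spin -87.91 W [0.68 0.12 0.29] g [0.05 0.  ] j [-0.42  0.53  0.95  2.02 -0.57  0.88 -0.34]
```

Lines are at about ±9.4 and the bubble at about -0.65 mm, slightly towards the knob, which the press will offset. I'll press with the fingers spread along the bar, one on each end block.

```bash
python3 -m pendant '{"slide":[[0,0,0],[0,0,0],[0,0,0],[0,0,0],[0,0,0]],"spin":[-8,-16,-24,-32,-40],"gripper":[72,72,72,72,72]}' >/dev/null
python3 -m pendant '{"slide":[[0,0,0],[0,0,0],[0,0,0],[0,0,0],[0,0,0]],"spin":[-8,-16,-24,-30.3,-30.3],"gripper":[72,72,72,72,72]}' >/dev/null
python3 -c "
from h import *
to(.5836,.033,.14,2.5)"
```

```text
clock 17.45 pos [ 0.4649 -0.1896  0.1979] yaw 2.42 slide [217.4 128.   58. ] spin -0.08 W [0.17 0.74 0.08] g [0.0717 0.    ] j [-0.2   0.42  0.63  2.01 -0.34  0.81  0.66]
```

```bash
python3 -m pendant '{"slide":[[38,22,0],[76,44,0],[114,66,0],[152,89,10],[190,112,20]],"spin":[0,0,0,0,0],"gripper":[72,72,72,72,72]}' >/dev/null
python3 -m pendant '{"slide":[[14,8,10],[27,16,25],[27,16,38],[27,16,38],[27,16,38]],"spin":[0,0,0,0,0],"gripper":[72,72,72,72,72]}' >/dev/null
python3 -c "
from h import *
to(.5836,.033,.085,2.5)"
```

```text
clock 18.45 pos [0.5832 0.0309 0.1398] yaw 2.22 slide [ 2.2  0.5 54.8] spin -0.28 W [0.65 0.59 0.11] g [0.0716 0.    ] j [-0.52  0.63  0.53  1.83 -0.43  0.8   0.28]
```

```bash
python3 -m pendant '{"slide":[[2,0.5,15],[2,0.5,30],[2,0.5,45],[2,0.5,55],[2,0.5,55]],"spin":[-0.3,-0.3,-0.3,-0.3,-0.3],"gripper":[72,72,72,72,72]}' >/dev/null
python3 -m pendant '{"slide":[[0,0,1],[0,0,2],[0,0,3],[0,0,4],[0,0,4]],"spin":[0,0,0,0,0],"gripper":[72,72,72,72,72]}'
python3 - <<'E'
from h import *
to(.5836,.033,.078,2.5)
s=env.read_camera("scene");b=p("scene",[.584,.033,.055]).astype(int)
cv2.imwrite("pics/pr.png",cv2.resize(s[b[1]-50:b[1]+50,b[0]-65:b[0]+65,::-1],None,fx=5,fy=5,interpolation=cv2.INTER_CUBIC))
E
```

```text
clock: 19.45
tool_pos: [0.5843, 0.0349, 0.0809]
ee_rot: [0.0, 0.69, 0.724, 0.0]
wrist_force: [0.3, -0.4, 0.3]
gripper_width: 0.0723
gripper_force: 0.0
clock 19.45 pos [0.5843 0.0349 0.0809] yaw 2.7 slide [-1.8 -0.8  2.9] spin 0.2 W [ 0.32 -0.36  0.27] g [0.0723 0.    ] j [-0.48  0.72  0.47  1.84 -0.49  0.69  0.32]
```

View pics/pr.png

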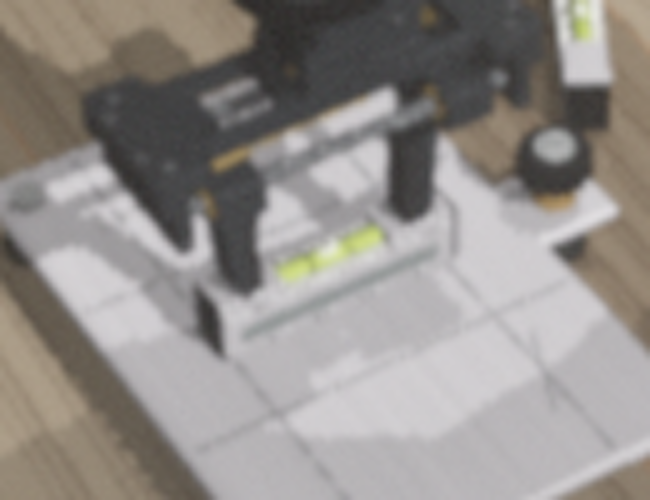

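The fingers are above the two end blocks (crop (240,285) and (410,210)) and the bubble at (333,250) is visible. I'll shift 1.5 mm to centre them and creep down.

```bash
python3 -m pendant '{"slide":[[-1.5,-0.5,0],[-1.5,-0.5,0.5],[-1.5,-0.5,1],[-1.5,-0.5,1.5],[-1.5,-0.5,1.5]],"spin":[0,0,0,0,0],"gripper":[72,72,72,72,72]}'|grep -E "pos|force"
python3 -m pendant '{"slide":[[0,0,0.3],[0,0,0.6],[0,0,0.9],[0,0,0.9],[0,0,0.9]],"spin":[0,0,0,0,0],"gripper":[72,72,72,72,72]}'|grep -E "pos|force"
python3 -m pendant '{"slide":[[0,0,0.2],[0,0,0.4],[0,0,0.6],[0,0,0.6],[0,0,0.6]],"spin":[0,0,0,0,0],"gripper":[72,72,72,72,72]}'|grep -E "pos|force"
```

```text
tool_pos: [0.5838, 0.0332, 0.0795]
wrist_force: [-1.7, -0.5, 2.9]
gripper_force: 1.3
tool_pos: [0.5838, 0.0332, 0.0793]
wrist_force: [-3.9, 0.3, 11.5]
gripper_force: 5.6
tool_pos: [0.5838, 0.0332, 0.0792]
wrist_force: [-7.3, -0.2, 16.8]
gripper_force: 8.3
```

```bash
python3 -m pendant '{"slide":[[0,0,-0.3],[0,0,-0.7],[0,0,-0.7],[0,0,-0.7],[0,0,-0.7]],"spin":[0,0,0,0,0],"gripper":[72,72,72,72,72]}'|grep -E "pos|force"
python3 -m pendant '{"slide":[[0,0,0],[0,0,0],[0,0,0],[0,0,0],[0,0,0]],"spin":[0,0,0,0,0],"gripper":[72,72,72,72,72]}'|grep -E "pos|force"
python3 -m pendant '{"slide":[[0,0,0],[0,0,0],[0,0,0],[0,0,0],[0,0,0]],"spin":[0,0,0,0,0],"gripper":[72,72,72,72,72]}'|grep -E "pos|force"
python3 - <<'E'
from h import *
look("c",6);bub("b");bub("c");print(env.get_state()["wrist_force"])
E
```

```text
tool_pos: [0.5838, 0.0332, 0.0793]
wrist_force: [-3.8, 1.1, 11.0]
gripper_force: 5.2
tool_pos: [0.5838, 0.0332, 0.0793]
wrist_force: [-3.9, 0.5, 10.5]
gripper_force: 5.2
tool_pos: [0.5838, 0.0332, 0.0793]
wrist_force: [-3.7, -0.3, 10.5]
gripper_force: 5.2
top bubble -0.62 vial -24.8 25.2 mid 0.2 off -0.82
  G [155, 155, 153, 151, 147, 141, 135, 134, 141, 152, 163, 172, 179, 181, 181, 181, 179, 177, 176, 172, 166, 159, 147, 138, 131, 127, 128, 134, 141, 150, 155, 157, 159, 160]
scene bubble -1.17 vial -27.5 24.1 mid -1.7 off 0.53
  G [212, 211, 209, 206, 201, 197, 196, 198, 204, 210, 215, 219, 222, 223, 224, 223, 223, 221, 220, 218, 215, 211, 206, 199, 193, 191, 193, 200, 207, 211, 213, 214, 213, 213]
top bubble 16.07 vial -15.1 15.0 mid -0.05 off 16.12
  G [52, 54, 55, 55, 53, 48, 42, 37, 34, 33, 32, 32, 32, 32, 33, 33, 34, 36, 38, 41, 45, 48, 49, 46, 42, 36, 31, 29, 29, 33, 40, 48, 59, 67]
scene bubble -0.43 vial -27.4 24.1 mid -1.65 off 1.22
  G [214, 213, 211, 207, 202, 198, 197, 200, 206, 212, 217, 221, 224, 226, 227, 228, 228, 227, 226, 223, 220, 215, 210, 203, 196, 193, 196, 203, 210, 213, 215, 215, 215, 215]
[-3.63567802 -0.30451262 10.37822682]
```

The bubble is about 0.1 mm from centre under a 10.4 N press, so I'm handing in.

```bash
python3 -c "
from station import env
print(env.job_done())"
```

```text
the job is handed in; nothing more can be done
None
```

I handed the job in with the level standing on the board and let go, the knob turned about 88° clockwise, the bubble about 0.1 mm from midway between its lines, and the arm still pressing with about 10 N.

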